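Put the sparkling-water unit back into service

ROBOT

A 6-joint arm with a two-finger parallel gripper is mounted at the origin on a cart in front of the work surface, level with it; the furniture and walls round the work are solid. World frame = base frame: x ahead of the robot, y to its left, z up, the work surface at z = 0. Lengths are in m, angles in rad, forces in N, time in s.
With the tool pointing down it reaches from about 0.375 to 0.9 m from the base axis. Payload 3.1 kg.
Tool frame: the origin (TCP) lies where the fingers leave the gripper's body, on its centre line; the fingertips stand 70 mm ahead of it and the grasp point (between the pads) lies 51 mm ahead of it; z points along the fingers, y is the line along which they close (so a half turn about z gives the same grasp; the last joint's range is limited). The gripper opens to 87 mm and grips with 3 to 60 N. Pads are 19 mm wide; open, the fingers measure 117 mm over their backs; the gripper's body (75 mm by 190 mm) begins 51 mm behind the grasp point.
Start: joints at [0.997, 0.527, 1.433, -0, 1.181, -0.178], TCP at [0.241, 0.577, 0.292] pointing down, gripper open.
Joint ranges: [-3.08, 3.08], [-0.75, 2.2], [0.22, 2.44], [-1.43, 4.57], [0, 2.65], [-2.85, 2.85]. Speed limits (rad/s): [2.79, 2.79, 3.14, 3.14, 3.14, 3.14].

INTERFACE

Orientations are given as a unit quaternion [x, y, z, w].
In Python, from rig import robot gives the robot as it stands.
- The arm moves only by the tool send_rows, never from a script. Its argument "deltas" is text: rows parted by semicolons, each of 7 numbers parted by spaces: the shift along the tool's x, y, z in mm, then the turn, a rotation vector about the tool's x, y, z in degrees, then the opening, from 0 (shut) to 1 (fully open). A call has 1 to 10 rows; each row shifts and turns the commanded pose from where the row before left it, along the tool's axes as they then stand; what a row does not reach is not made up. A row lasts 1/8 s, in which the tool goes at most 62.5 mm and 10.7 degrees, less where a joint would pass 70% of its speed; a pose out of reach is approached as far as the arm can. A call is refused whole if a number of a shift passes 62.5 or a number of a turn 10.7, either way. A call with a gripper value outside its range is refused whole. The fingers move at their own pace and stop on an object; "newtons" is the grip in N (left out, the last holds). Time passes only in rows, so rows that do not move let the fingers close. It gives the time, the measured TCP pose, the force, the opening and the grip force at its end, in the units of the state.
- robot.get_obs(): the state, without advancing time (a new reading comes with each control period).
- robot.camera(name): name is "scene" or "top"; returns a dict with "image" (480x640x3 uint8, red, green, blue), "depth" (480x640 float32, m along the optical axis (not along the pixel's ray), 0 where there is no reading), "fovy" (degrees; the focal length in pixels is half the picture's height over the tangent of half this angle, whatever the lens; pixels are square), "cx", "cy" (the principal point, pixels), "rvec" (rotation vector, rad) and "tvec" (3), from world to camera coordinates, as OpenCV has them. Camera axes: x right, y down, z forward; pixel columns grow to the right and rows downward; lengths in m; the calibration is good to about 2 mm. A picture is of the moment at which its call begins.
- robot.hand_in(): hands the job in; it is judged then, once.
Trained networks look in the newest picture that a camera, given by its name, has taken for a name from the list of things; names that differ only in an ending like _2 or _b are one class to them, and where a whole thing is asked for, a point or a joint stands for the part that bears it (a point fixed in the world has none). Each returns a list of dicts, best first, with "p" (0 to 1); they miss things now and then, are a little off and sometimes report something else, mostly with a low value. They report only what shows in the picture. A call takes as long as a camera call. They do not tell look-alikes from the thing itself.
- robot.find_in(camera, thing): "box" ([left, top, right, bottom] in pixels, round what is visible of it).
- robot.cut_out(camera, thing): "region" (480x640 bool, what is visible of it) and "box" ([left, top, right, bottom] in pixels, round what is visible of it).
The state is a dict: "time": time; "q": joint angles; "joint_velocities": joint speeds; "joint_torque": joint torques, N m; "position": TCP position; "tool_rot": TCP orientation; "ft_force": force on the tool from outside, world axes, zero at the start; "moment": the same for the moment, N m; "grip_width": finger opening in m; "grip_force": force on a finger pad.
Only numpy, scipy, OpenCV 4.12 (cv2) and the standard library are available. Lean on these libraries where they do the work, as an engineer would, in place of code of your own. Each camera call takes 0.05 s, during which the arm holds its last target. There are 200 camera calls.

TASK

Put the sparkling-water unit back into service: draw the lock pin out of its dust cover and park it hanging by its collar in the notch on the unit's right side, and only then swing the dust cover fully aside on its pivot to uncover the canister port. The gas canisters look alike, but just one of them is full: lift them to tell it by its weight and stand it upright in the port, all the way down. Stand the empty ones upright in the return crate, and leave the glass on the drip tray and the kitchen timer alone.

Things in the scene. Friction and masses are not known exactly. Their poses are not given: they have to be found in the camera images.
- unit: the sparkling-water unit, fixed: white front deck 102 mm high with aluminium top at 100 mm, from x -73 to +90 and y -77 to +169 mm; behind it a housing 135 mm high with a gooseneck spout up to 315 mm (column at x 180, y 40 mm, spout end at x 180, y -120 mm) over a drip tray with a glass. Origin on the worktop below the port's centre; x points to the unit's rear, y to its left, z up.
- port (a point): centre of the mouth of the canister port in the deck's top: a round well 68 mm in diameter and 42 mm deep to the rubber pad on its floor, 100 mm above the worktop; axes as the unit's
- port_pad: flat rubber pad, 65 mm in diameter, 3 mm thick, on the floor of the canister port, fixed; origin at its underside, 55 mm above the worktop. The full canister rests on it with its whole weight (5 N or more; an empty one weighs 3 N).
- bore (a point): mouth of the 13 mm bore in the deck's top (50 mm behind and 50 mm right of the port) in which the lock pin stands at the start
- cover (a joint): angle of the steel dust cover, rad: 0 = over the port; grows anticlockwise seen from above, to the unit's left; stop at 1.57, fully aside. Plate 7 mm thick, 1 mm above the deck: a disc 86 mm in diameter on an arm, at its far end (143 mm from the pivot) an eye for the lock pin. Light friction (1 N at the knob) holds it where it is left; with the pin in the eye it cannot turn.
- cover_knob (a point): centre of the round black knob, 20 mm in diameter and 30 mm tall, standing upright on the middle of the disc, 72 mm from the pivot; this point is 16 mm above the disc's top face. At angle 0 it is right above the port; fully aside it is 102 mm to the left of it.
- cover_pivot (a point): the pivot about which the cover turns (vertical axis), on the cover's top face, 51 mm in front and 51 mm left of the port
- pin_knob (a point): the lock pin, loose, at first standing in eye and bore, collar on the cover: upright black knob 22 mm in diameter, 34 mm tall, on a collar 26 mm in diameter, 4 mm thick; below it a shank 10 mm in diameter, 48 mm long; 80 g. This point is the knob's centre, 21 mm above the collar's underside, 69 mm above the shank's end; z is the pin's axis.
- pin_collar (a point): centre of the underside of the pin's collar, where the shank begins
- notch (a point): place of the parked collar's underside centre, on a steel bracket on the unit's right side, 94 mm up: a slot 15 mm wide between two prongs 8 mm thick, open to the right (-y). Prongs end 22 mm outside this point in lips 4 mm high; slot's back 8 mm, deck wall (102 mm high) 23 mm inside it. Shank slides in from the right, collar above the lips; then it is lowered. Axes as the unit's.
- crate: the return crate, fixed: open slatted wooden box 170 x 170 mm outside, 156 mm inside with small posts 14 mm square in the corners, 66 mm high, floor 7 mm thick. Origin at the centre of its underside; x, y along its sides. It holds four canisters, two by two.
- can_1_mid (a point): one of up to five identical-looking squat gas canisters, loose (absent: None): metal body 60 mm in diameter, 62 mm high with a domed shoulder, on it a grey cap 30 mm in diameter, 36 mm tall, to hold it by. This point is its centre, 49 mm from foot and top; the cap's centre is 31 mm higher; z is its axis. Just one of those present is full, about 0.6 kg; the others are empty, about 0.3 kg.
- can_2_mid (a point): one of up to five identical-looking squat gas canisters, loose (absent: None): metal body 60 mm in diameter, 62 mm high with a domed shoulder, on it a grey cap 30 mm in diameter, 36 mm tall, to hold it by. This point is its centre, 49 mm from foot and top; the cap's centre is 31 mm higher; z is its axis. Just one of those present is full, about 0.6 kg; the others are empty, about 0.3 kg.
- can_3_mid (a point): one of up to five identical-looking squat gas canisters, loose (absent: None): metal body 60 mm in diameter, 62 mm high with a domed shoulder, on it a grey cap 30 mm in diameter, 36 mm tall, to hold it by. This point is its centre, 49 mm from foot and top; the cap's centre is 31 mm higher; z is its axis. Just one of those present is full, about 0.6 kg; the others are empty, about 0.3 kg.
- can_4_mid (a point): one of up to five identical-looking squat gas canisters, loose (absent: None): metal body 60 mm in diameter, 62 mm high with a domed shoulder, on it a grey cap 30 mm in diameter, 36 mm tall, to hold it by. This point is its centre, 49 mm from foot and top; the cap's centre is 31 mm higher; z is its axis. Just one of those present is full, about 0.6 kg; the others are empty, about 0.3 kg.
- can_5_mid (a point): one of up to five identical-looking squat gas canisters, loose (absent: None): metal body 60 mm in diameter, 62 mm high with a domed shoulder, on it a grey cap 30 mm in diameter, 36 mm tall, to hold it by. This point is its centre, 49 mm from foot and top; the cap's centre is 31 mm higher; z is its axis. Just one of those present is full, about 0.6 kg; the others are empty, about 0.3 kg.
- tumbler: drinking glass, 76 mm in diameter, 89 mm high, standing on the unit's drip tray; origin at its underside. Leave it alone.
- timer: wind-up kitchen timer, 66 mm in diameter, 48 mm high, standing on the worktop far to the left; origin at its underside. Leave it alone.
Things that resemble listed ones, but are neither listed nor needed, are in the scene too. What is shaped like the part that bears can_2_mid but turquoise is not meant.

How it is judged:
By the outcome, as a careful person would: the job done as asked, in the order asked, and still so for the second after the job is handed in, with the robot touching nothing.
Of can_1, can_3, can_4, can_5 only 2 to 4 are there at a start; the rules pass over those that are not, and their reading is None.
At some moment in a run one of can_1, can_2, can_3, can_4, can_5 may be knocked a few centimetres aside while the robot is not near it.
It also fails if it takes over 210 s, if anything falls off the work surface, if the arm or the gripper's body presses on something with over 40 N, if the wrist force passes 120 N, or if a joint passes its speed limit or range.

## Working session

There is one attempt and no reset: what is moved stays moved. The work goes in short steps, Python scripts to look and compute and a tool call to move; the robot and the scene stay as the last step left them, time stands still between calls to the robot, and variables do not carry over. Pictures are saved under pics/ and viewed, at most 14 in all, crops included, and the job is handed in when it is done.

Besides the shell and the picture viewer there is one more tool, called after "Call:" by a JSON object that holds its "method" and its "body", one argument or row to a line. send_rows: Moves the arm, as the interface text tells. Its arguments: {"type":"object","properties":{"deltas":{"type":"string"},"newtons":{"type":"number"}},"required":["deltas"]}

```bash
mkdir -p pics; ls; cat > h.py <<'E'
import numpy as np, cv2
from rig import robot
from scipy.spatial.transform import Rotation as R
def snap(c,name=None):
    d=robot.camera(c)
    if name: cv2.imwrite('pics/'+name+'.png',d['image'][:,:,::-1])
    return d
def cam(d):
    f=240/np.tan(np.radians(d['fovy'])/2); return f,R.from_rotvec(np.array(d['rvec']).ravel()).as_matrix(),np.array(d['tvec']).ravel()
def cloud(d):
    f,Rm,t=cam(d); v,u=np.mgrid[:480,:640]; z=d['depth']
    p=np.stack([(u-d['cx'])/f*z,(v-d['cy'])/f*z,z],-1)
    P=(p-t)@Rm; P[z==0]=np.nan; return P
def proj(d,X):
    f,Rm,t=cam(d); c=np.atleast_2d(X)@Rm.T+t
    return c[:,:2]/c[:,2:]*f+[d['cx'],d['cy']]
def plane(d,uv,z):
    f,Rm,t=cam(d); uv=np.atleast_2d(uv); r=np.c_[(uv-[d['cx'],d['cy']])/f,np.ones(len(uv))]@Rm; o=-t@Rm
    return o+r*((z-o[2])/r[:,2])[:,None]
E
python3 - <<'E'
from h import *
np.set_printoptions(precision=3,suppress=True)
for c in ['scene','top']:
    d=snap(c,c+'0'); f,Rm,t=cam(d); print(c,f,-t@Rm, Rm[2],(d['depth']>0).mean())
    for n in ['can_1_mid','pin_knob','cover_knob','crate','unit','timer','tumbler']:
        print(n,[(round(x['p'],2),np.round(x['box']).astype(int).tolist()) for x in robot.find_in(c,n)])
print(robot.get_obs())
E
```

```text
pics
scene 555.3496274696176 [-0.4   -0.871  0.779] [ 0.598  0.661 -0.453] 0.99265625
can_1_mid [(0.66, [329, 270, 353, 318])]
pin_knob [(0.58, [312, 223, 321, 237])]
cover_knob [(0.58, [264, 226, 323, 238])]
crate [(0.84, [399, 306, 508, 398])]
unit [(0.56, [239, 153, 389, 285])]
timer [(0.52, [354, 227, 380, 262])]
tumbler [(0.92, [354, 228, 379, 264])]
top 592.2069128330528 [0.368 0.094 1.744] [ 0.09  -0.003 -0.996] 0.99587890625
can_1_mid []
pin_knob []
cover_knob [(0.63, [238, 239, 284, 282])]
crate [(0.66, [361, 231, 383, 259]), (0.6, [422, 220, 495, 284]), (0.17, [197, 184, 326, 287])]
unit [(0.59, [195, 188, 328, 289])]
timer [(0.63, [161, 286, 184, 314]), (0.6, [395, 247, 413, 268]), (0.58, [202, 187, 328, 287])]
tumbler [(0.85, [293, 188, 320, 216])]
{'time': 0.8, 'q': array([ 0.996,  0.527,  1.433, -0.   ,  1.181, -0.179]), 'joint_velocities': array([ 0.001,  0.   , -0.001,  0.   , -0.002,  0.002]), 'joint_torque': array([ -0.002, -43.994, -17.697,   0.063,   0.05 ,   0.   ]), 'position': array([0.241, 0.577, 0.292]), 'tool_rot': array([0.197, 0.98 , 0.   , 0.   ]), 'ft_force': array([-0.042, -0.264, -0.169]), 'moment': array([0.002, 0.018, 0.04 ]), 'grip_force': 0.0, 'grip_width': 0.08710119248316152}
```

```bash
python3 - <<'E'
import cv2
a=cv2.imread('pics/top0.png')[150:350,140:520]; cv2.imwrite('pics/top0c.png',cv2.resize(a,(798,420),interpolation=cv2.INTER_CUBIC))
a=cv2.imread('pics/scene0.png')[130:420,200:580]; cv2.imwrite('pics/scene0c.png',cv2.resize(a,(760,580),interpolation=cv2.INTER_CUBIC))
E
```

```text
(no output)
```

View pics/top0c.png

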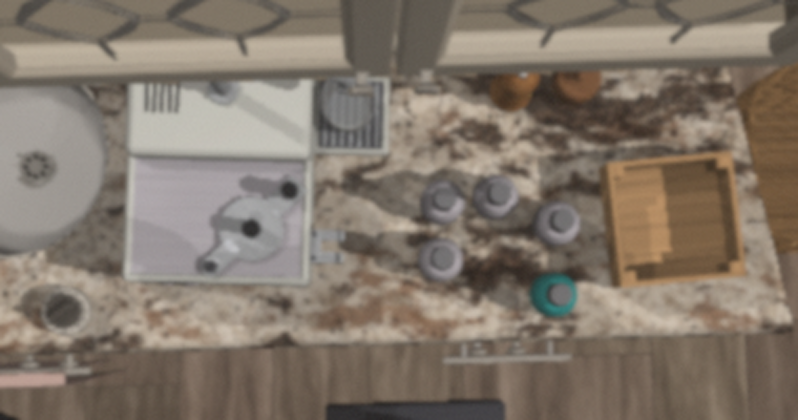

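View pics/scene0c.png

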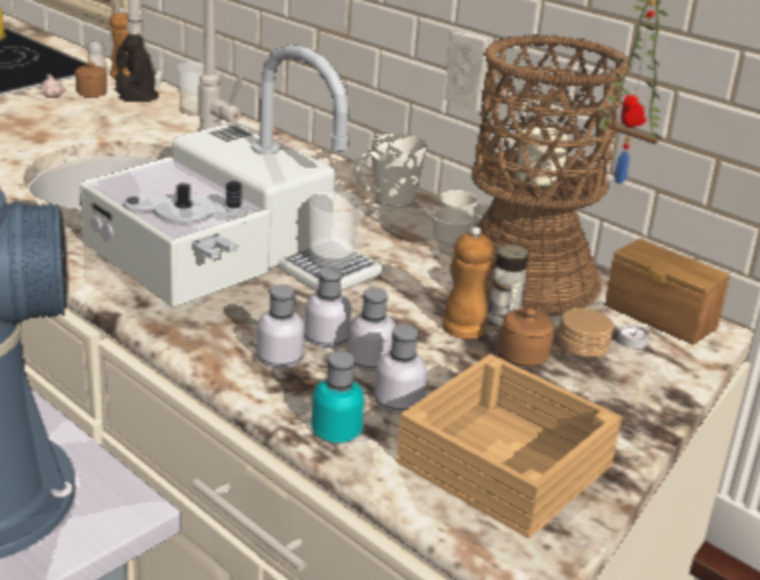

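The top view shows four grey canisters, at about (443,200), (495,190), (562,219) and (440,258) in the crop. The turquoise decoy is at (555,295), the crate is on the right, and the unit on the left has its pin knob at (289,189). Next I measure from depth.

```bash
cat >> h.py <<'E'
def blobs(P,lo,hi,xr,yr,mn=8):
    m=(P[...,2]>lo)&(P[...,2]<hi)&(P[...,0]>xr[0])&(P[...,0]<xr[1])&(P[...,1]>yr[0])&(P[...,1]<yr[1])
    n,l=cv2.connectedComponents(m.astype(np.uint8),connectivity=4)
    out=[]
    for i in range(1,n):
        q=P[l==i]
        if len(q)>=mn: out.append((len(q),*np.round((q.min(0)+q.max(0))[:2]/2,4),*np.round(q.mean(0)[:2],4),round(np.median(q[:,2]),4),*np.round(np.ptp(q,0)[:2],3)))
    return out
E
python3 - <<'E'
from h import *
np.set_printoptions(precision=4,suppress=True)
D={c:snap(c) for c in ['top','scene']}
for c,d in D.items():
    P=cloud(d); print(c, 'table z', np.nanmedian(P[(abs(P[...,2])<.02)&(P[...,0]>.4)&(P[...,0]<.8)][:,2]))
    print('caps'); [print(b) for b in blobs(P,.085,.112,(.25,.8),(-.33,.08))]
    print('knobs'); [print(b) for b in blobs(P,.122,.17,(.3,.62),(.05,.55),5)]
    if c=='top':
        print('crate rim');[print(b) for b in blobs(P,.055,.08,(.3,.8),(-.5,-.1),30)]
        print('deck');[print(b) for b in blobs(P,.09,.12,(.3,.8),(.05,.6),30)]
        print('bracket');[print(b) for b in blobs(P,.085,.105,(.35,.5),(0.05,.16),10)]
        m=(P[...,2]>.094)&(P[...,2]<.108)&(P[...,1]>.05)&(P[...,1]<.6)&(P[...,0]<.56)
        pts=(P[m][:,:2]*1000).astype(np.float32); print(cv2.minAreaRect(pts))
        m=(P[...,2]>.05)&(P[...,2]<.085)&(P[...,1]<-.2)&(P[...,1]>-.5)&(P[...,0]>.35)&(P[...,0]<.7)
        m=cv2.morphologyEx(m.astype(np.uint8),cv2.MORPH_OPEN,np.ones((2,2)))>0
        print('crate',cv2.minAreaRect((P[m][:,:2]*1000).astype(np.float32)))
E
```

```text
top table z 0.0014842275225403088
caps
(96, np.float64(0.5088), np.float64(-0.0912), np.float64(0.5093), np.float64(-0.0908), np.float64(0.099), np.float64(0.028), np.float64(0.029))
(95, np.float64(0.5043), np.float64(-0.0183), np.float64(0.5044), np.float64(-0.0178), np.float64(0.0987), np.float64(0.029), np.float64(0.028))
(95, np.float64(0.4709), np.float64(-0.1736), np.float64(0.4708), np.float64(-0.1736), np.float64(0.0983), np.float64(0.026), np.float64(0.029))
(95, np.float64(0.4266), np.float64(-0.0131), np.float64(0.4257), np.float64(-0.0126), np.float64(0.0983), np.float64(0.028), np.float64(0.029))
(98, np.float64(0.3724), np.float64(-0.167), np.float64(0.3726), np.float64(-0.1658), np.float64(0.0985), np.float64(0.028), np.float64(0.029))
knobs
(1863, np.float64(0.5883), np.float64(0.2776), np.float64(0.5909), np.float64(0.2733), np.float64(0.1354), np.float64(0.063), np.float64(0.243))
(59, np.float64(0.5172), np.float64(0.1862), np.float64(0.5168), np.float64(0.1863), np.float64(0.1458), np.float64(0.022), np.float64(0.02))
(44, np.float64(0.47), np.float64(0.2395), np
[... 2124 characters left out ...]
.float64(-0.0907), np.float64(0.5051), np.float64(-0.0932), np.float64(0.0972), np.float64(0.032), np.float64(0.033))
(127, np.float64(0.4689), np.float64(-0.1736), np.float64(0.466), np.float64(-0.1756), np.float64(0.0973), np.float64(0.028), np.float64(0.029))
(144, np.float64(0.3712), np.float64(-0.1672), np.float64(0.3684), np.float64(-0.1683), np.float64(0.0975), np.float64(0.029), np.float64(0.03))
knobs
(957, np.float64(0.5624), np.float64(0.2773), np.float64(0.5784), np.float64(0.2539), np.float64(0.1352), np.float64(0.115), np.float64(0.245))
(53, np.float64(0.4701), np.float64(0.2396), np.float64(0.4676), np.float64(0.2365), np.float64(0.1333), np.float64(0.023), np.float64(0.023))
```

```bash
python3 - <<'E'
from h import *
np.set_printoptions(precision=4,suppress=True)
d=snap('top'); P=cloud(d)
def comp(lo,hi,xr,yr):
    m=(P[...,2]>lo)&(P[...,2]<hi)&(P[...,0]>xr[0])&(P[...,0]<xr[1])&(P[...,1]>yr[0])&(P[...,1]<yr[1])
    n,l,s,_=cv2.connectedComponentsWithStats(m.astype(np.uint8),connectivity=4); i=1+s[1:,4].argmax(); return l==i
# housing front edge & deck edges via per-column/row extremes
m=comp(.122,.145,(.3,.62),(.05,.55)); 
X=np.array([[P[m[:,c],c,0].min() if 0 else P[:,c][m[:,c]][:,0].min(),np.median(P[:,c][m[:,c]][:,1])] for c in range(640) if m[:,c].sum()>3])[3:-3]
print('housing front yaw deg',np.degrees(np.arctan(-np.polyfit(X[:,1],X[:,0],1)[0])),'x at y=.24',np.polyval(np.polyfit(X[:,1],X[:,0],1),.24))
m=comp(.094,.112,(.35,.53),(.05,.6))
X=[(P[:,c][m[:,c]][:,0].min(),np.median(P[:,c][m[:,c]][:,1])) for c in range(640) if m[:,c].sum()>20]; X=np.array(X)[3:-3]
p=np.polyfit(X[:,1],X[:,0],1);print('deck front yaw',np.degrees(np.arctan(-p[0])),'x at .24',np.polyval(p,.24))
Y=np.array([(P[r][m[r]][:,1].max(),P[r][m[r]][:,0].mean()) for r in range(480) if m[r].sum()>20])[2:-2]
p=np.polyfit(Y[:,1],Y[:,0],1);print('deck left yaw',np.degrees(np.arctan(p[0])) and -np.degrees(np.arctan(p[0])),'y at .47',np.polyval(p,.47))
c=comp(.055,.08,(.3,.8),(-.5,-.2)); print('crate',cv2.minAreaRect((P[c][:,:2]*1000).astype(np.float32)))
print('bracket uv',proj(d,[[.446,.139,.094]]))
# high things
print('cabinet', [np.nanmin(P[(P[...,2]>.35)&(P[...,1]>a)&(P[...,1]<a+.1)][:,0],initial=9).round(3) for a in (-.4,-.2,0,.2)], np.nanmin(P[(P[...,2]>.35)][:,2]))
b=(P[...,0]>.40)&(P[...,0]<.49)&(P[...,1]>.10)&(P[...,1]<.17)
r,cc=np.where(b); z=(P[...,2]*1000)[r.min():r.max()+1,cc.min():cc.max()+1]
print(np.round(P[r.min():r.max()+1,cc.min()+8,0],3)); print(np.round(P[r.min()+10,cc.min():cc.max()+1,1],3))
print(np.round(z).astype(int))
i=d['image'][r.min()-3:r.max()+4,cc.min()-4:cc.max()+5]; s=scene=snap('scene')
u=proj(s,[[.446,.139,.094]])[0].astype(int); j=s['image'][u[1]-22:u[1]+23,u[0]-22:u[0]+23]
cv2.imwrite('pics/br.png',np.hstack([cv2.resize(i,(400,400),interpolation=2),cv2.resize(j,(400,400),interpolation=2)])[:,:,::-1])
E
```

```text
housing front yaw deg -2.927790829973069 x at y=.24 0.5620089846372427
deck front yaw -3.1307081987883647 x at .24 0.39903534215879566
deck left yaw 2.216343463475781 y at .47 0.4062836428848519
crate ((470.0810546875, -330.93157958984375), (170.60733032226562, 173.73367309570312), 3.5423901081085205)
bracket uv [[296.1096 266.5643]]
cabinet [np.float64(0.591), np.float64(0.588), np.float64(-0.047), np.float64(0.087)] 0.350000554405949
[0.496 0.494 0.49  0.487 0.485 0.482 0.479 0.476 0.467 0.464 0.462 0.459
 0.456 0.453 0.455 0.452 0.449 0.446 0.443 0.437 0.434 0.431 0.428 0.425
 0.426 0.423 0.42  0.417 0.414 0.411 0.408 0.405 0.402]
[0.169 0.166 0.164 0.161 0.158 0.156 0.153 0.15  0.147 0.144 0.142 0.139
 0.136 0.133 0.131 0.128 0.125 0.122 0.119 0.118 0.115 0.112 0.109 0.106
   nan 0.1  ]
[[                 107                  106                   98
                    66                   10                    0
                    -9                    2                    5
                     1                   -3                    5
                     1                
[... 17708 characters left out ...]
      0                    5
                    -3                    6]
 [                  96                   98                   66
                     1                    9                    7
                    -2                    6                   -4
                    -1                    4                    2
                     7                    2                  -11
                     2                   -1                    2
                    -2                   -1                   -7
                     4                    3                    5
                     3                    2]]<stdin>:23: RuntimeWarning: invalid value encountered in cast
```

View pics/br.png

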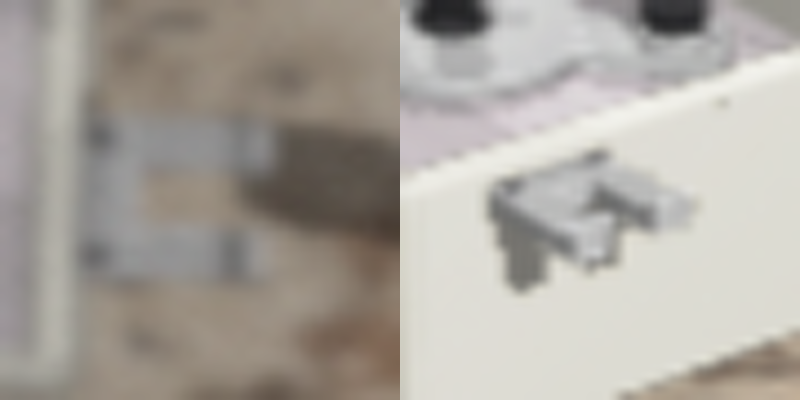

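Left half: the bracket has two prongs with the slot between them open to the right, centred at about (160,195) in the crop. I still need the slot's centre line more precisely, then I'll move.

```bash
python3 - <<'E'
from h import *
np.set_printoptions(precision=4,suppress=True)
d=snap('top'); Z=np.nanmedian([cloud(snap('top'))[...,2] for _ in range(5)],0)
uv=proj(d,[[.446,.139,.094]])[0]; u0,v0=uv.round().astype(int)
res=[]
for u in range(u0-2,u0+6):
    col=Z[v0-14:v0+15,u]>.06; r=np.where(col)[0]+v0-14
    if len(r)<5: continue
    res.append(plane(d,[u,(r.min()+r.max())/2],.094)[0,:2]); print(u,r, res[-1])
res=np.array(res); p=np.polyfit(res[:,1],res[:,0],1); print('slope deg',np.degrees(np.arctan(-p[0])),'notch x at y=.140',np.polyval(p,.140),res.mean(0))
g=(cv2.cvtColor(d['image'],6)[v0-14:v0+15,u0-9:u0+9]); 
P=cloud(d); print('spout', [b for b in blobs(P,.2,.34,(.5,.8),(.05,.4),20)])
print('cab', np.nanmin(np.where(P[...,2]>.4,P[...,0],9)[:300,150:500]))
E
```

```text
294 [259 260 261 262 263 264 270 271 272 273 274] [0.4463 0.1449]
295 [259 260 261 262 263 264 270 271 272 273 274] [0.4463 0.1421]
296 [259 260 261 262 263 264 270 271 272 273 274] [0.4462 0.1393]
297 [260 261 262 263 264 270 271 272 273 274] [0.4447 0.1366]
298 [260 261 262 263 264 270 271 272 273 274] [0.4446 0.1338]
299 [260 261 262 263 264 270 271 272 273 274] [0.4446 0.131 ]
300 [260 261 262 263 264 270 271 272 273 274] [0.4445 0.1282]
301 [260 261 262 263 264 270 271 272 273 274] [0.4444 0.1254]
slope deg -6.696271445729184 notch x at y=.140 0.4457706090631324 [0.4452 0.1351]
spout [(60, np.float64(0.6398), np.float64(0.1142), np.float64(0.6364), np.float64(0.1116), np.float64(0.2431), np.float64(0.017), np.float64(0.03))]
cab 0.5681441184349187
```

Call:
{"method": "send_rows", "body": {
  "deltas": "0 0 -30 0 0 10 0.4;0 0 0 0 0 10 0.4;0 0 0 0 0 10 0.4;0 0 0 0 0 10 0.4;0 0 0 0 0 10 0.4;0 0 0 0 0 10 0.4;0 0 0 0 0 10 0.4;0 0 0 0 0 0.5 0.4;0 0 0 0 0 0 0.4",
  "newtons": 30
}}

```text
time: 2.42
position: [0.2409, 0.5766, 0.3222]
tool_rot: [0.726, 0.688, -0.0, 0.0]
ft_force: [-0.3, -0.1, -0.2]
grip_width: 0.0348
grip_force: 0.0
```

Call:
{"method": "send_rows", "body": {
  "deltas": "-41.6 33 0 0 0 0 0.4;-41.6 33 0 0 0 0 0.4;-41.6 33 0 0 0 0 0.4;-41.6 33 0 0 0 0 0.4;-41.6 33 0 0 0 0 0.4;-41.6 33 0 0 0 0 0.4;-41.6 33 0 0 0 0 0.4;-41.6 33 0 0 0 0 0.4;-41.6 33 0 0 0 0 0.4;0 0 0 0 0 0 0.4"
}}

```text
time: 3.68
position: [0.5193, 0.1834, 0.3224]
tool_rot: [0.728, 0.686, 0.001, 0.001]
ft_force: [-0.4, -0.3, 0.1]
grip_width: 0.0352
grip_force: 0.0
```

Call:
{"method": "send_rows", "body": {
  "deltas": "2.8 -2.5 30 0 0 0 0.4;0 0 30 0 0 0 0.4;0 0 0 0 0 0 0.4;0 0 0 0 0 0 0.4"
}}

```text
time: 4.18
position: [0.5146, 0.19, 0.2632]
tool_rot: [0.726, 0.688, 0.001, 0.0]
ft_force: [0.9, 0.5, 0.0]
grip_width: 0.035
grip_force: 0.0
```

```bash
cat >> h.py <<'E'
def tgt(x,y,z):
    "tool-frame shift in mm to bring grasp point to x,y,z"
    o=robot.get_obs(); r=R.from_quat(o['tool_rot']); g=o['position']+r.apply([0,0,.051])
    yt=r.apply([0,1,0]); print('t',round(o['time'],1),'grasp',g.round(4),'yaw',np.degrees(np.arctan2(yt[1],yt[0])).round(2),'tilt',np.degrees(np.arccos(-r.apply([0,0,1])[2])).round(2),'F',np.round(o['ft_force'],1),'shift',(r.inv().apply(np.array([x,y,z])-g)*1000).round(1))
E
python3 -c "
from h import *
tgt(.517,.1863,.137)"
```

```text
t 4.2 grasp [0.5147 0.19   0.2122] yaw -3.1 tilt 0.08 F [0.9 0.5 0. ] shift [-3.6  2.4 75.2]
```

Call:
{"method": "send_rows", "body": {
  "deltas": "-3.6 2.4 30 0 0 0 0.4;0 0 25 0 0 0 0.4;0 0 0 0 0 0 0.4;0 0 0 0 0 0 0.4"
}}

```text
time: 4.68
position: [0.5175, 0.186, 0.2088]
tool_rot: [0.726, 0.687, 0.001, 0.001]
ft_force: [-0.3, -0.1, -0.5]
grip_width: 0.0347
grip_force: 0.0
```

```bash
python3 - <<'E'
from h import *
tgt(.517,.1863,.137)
d=snap('top'); s=snap('scene')
u=proj(d,[[.517,.186,.14]])[0].astype(int); v=proj(s,[[.517,.186,.14]])[0].astype(int)
f=lambda d,u:cv2.resize(d['image'][u[1]-40:u[1]+40,u[0]-40:u[0]+40],(400,400),interpolation=2)
cv2.imwrite('pics/g1.png',np.hstack([f(d,u),f(s,v)])[:,:,::-1])
E
```

```text
t 4.7 grasp [0.5177 0.186  0.1578] yaw -3.15 tilt 0.17 F [-0.3 -0.1 -0.5] shift [ 0.2 -0.8 20.8]
```

View pics/g1.png

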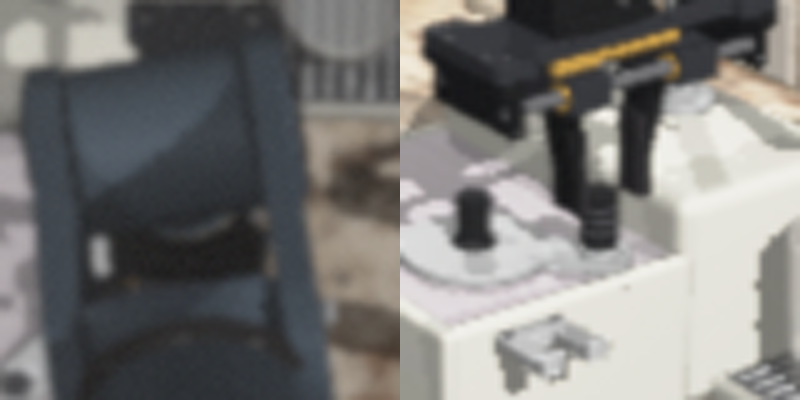

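The right half (scene view) shows the fingers straddling the pin knob at about (600,205), clear of the housing. I'll go down and grip.

Call:
{"method": "send_rows", "body": {
  "deltas": "0 -0.6 21 0 0 0 0.4;0 0 0 0 0 0 0.4;0 0 0 0 0 0 0.1;0 0 0 0 0 0 0.1;0 0 0 0 0 0 0.1;0 0 0 0 0 0 0.1",
  "newtons": 30
}}

```text
time: 5.52
position: [0.5166, 0.1857, 0.1871]
tool_rot: [0.726, 0.687, 0.001, 0.001]
ft_force: [-0.7, 1.1, 5.2]
grip_width: 0.0213
grip_force: 30.0
```

Call:
{"method": "send_rows", "body": {
  "deltas": "0 0 -15 0 0 0 0.1;0 0 -20 0 0 0 0.1;0 0 -30 0 0 0 0.1;0 0 0 0 0 0 0.1;0 0 0 0 0 0 0.1"
}}

```text
time: 6.15
position: [0.5152, 0.1855, 0.2509]
tool_rot: [0.726, 0.687, -0.001, -0.0]
ft_force: [-0.4, 0.2, -1.5]
grip_width: 0.0212
grip_force: 30.0
```

```bash
python3 -c "
from h import *
tgt(.4458,.1404-.06,.194)
d=snap('top');P=cloud(d)
s=snap('scene');print(blobs(cloud(s),.12,.17,(.3,.55),(.05,.5),5))
v=proj(s,[[.517,.186,.18]])[0].astype(int);cv2.imwrite('pics/g2.png',cv2.resize(s['image'][v[1]-40:v[1]+40,v[0]-40:v[0]+40],(400,400))[:,:,::-1])"
```

```text
t 6.2 grasp [0.5151 0.1855 0.1999] yaw -3.17 tilt 0.09 F [-0.4  0.2 -1.5] shift [-108.8  -63.4    6. ]
[(46, np.float64(0.515), np.float64(0.1876), np.float64(0.5132), np.float64(0.1864), np.float64(0.1487), np.float64(0.013), np.float64(0.012)), (57, np.float64(0.4695), np.float64(0.2405), np.float64(0.4681), np.float64(0.2369), np.float64(0.132), np.float64(0.02), np.float64(0.027))]
```

View pics/g2.png

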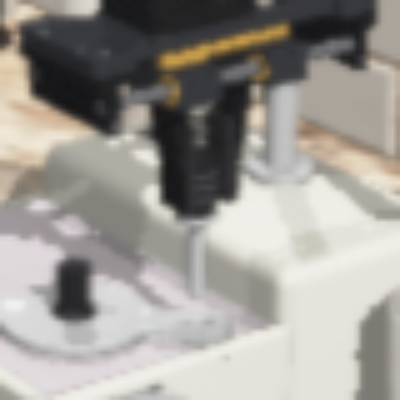

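Pin is out of eye and bore: the shank is visible below the gripper at (200,260). Moving to the outside of the notch.

Call:
{"method": "send_rows", "body": {
  "deltas": "-34.6 -22.2 0 0 0 0 0.1;-34.6 -22.2 0 0 0 0 0.1;-34.6 -22.2 0 0 0 0 0.1;0 0 30 0 0 0 0.1;0 0 30 0 0 0 0.1;0 0 0 0 0 0 0.1;0 0 0 0 0 0 0.1"
}}

```text
time: 7.12
position: [0.4439, 0.0857, 0.1914]
tool_rot: [0.726, 0.687, -0.0, -0.0]
ft_force: [0.5, 0.5, -0.5]
grip_width: 0.0211
grip_force: 30.0
```

```bash
python3 -c "
from h import *
tgt(.4428,.0855,.132)
d=snap('top');s=snap('scene')
P=cloud(s);v=proj(s,[[.443,.1,.1]])[0].astype(int);cv2.imwrite('pics/g3.png',cv2.resize(s['image'][v[1]-40:v[1]+40,v[0]-40:v[0]+40],(480,480))[:,:,::-1])"
```

```text
t 7.1 grasp [0.4439 0.0857 0.1404] yaw -3.17 tilt 0.02 F [ 0.5  0.5 -0.5] shift [-0.3 -1.1  8.4]
```

View pics/g3.png

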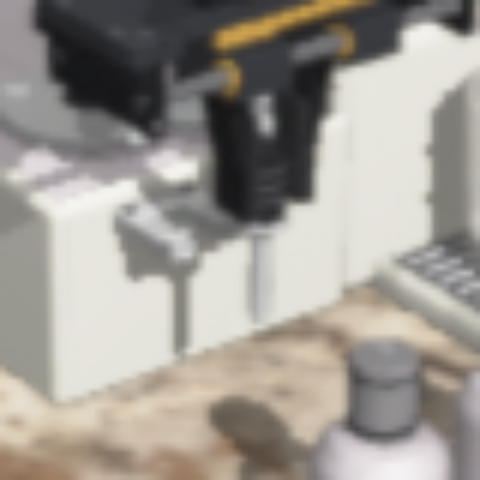

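Pin hangs upright, just outside the notch. Lower to slide height and slide in.

Call:
{"method": "send_rows", "body": {
  "deltas": "0 -1 7.5 0 0 0 0.1;10 0 0 0 0 0 0.1;10 0 0 0 0 0 0.1;10 0 0 0 0 0 0.1;0 0 0 0 0 0 0.1;0 0 0 0 0 0 0.1"
}}

```text
time: 7.98
position: [0.4443, 0.1159, 0.1838]
tool_rot: [0.726, 0.687, -0.0, 0.0]
ft_force: [-0.3, -1.3, -0.4]
grip_width: 0.0214
grip_force: 30.0
```

```bash
python3 -c "
from h import *
tgt(.4458,.1404,.133)
d=snap('top');s=snap('scene')
P=cloud(s);v=proj(s,[[.443,.12,.1]])[0].astype(int);cv2.imwrite('pics/g4.png',cv2.resize(s['image'][v[1]-30:v[1]+30,v[0]-30:v[0]+30],(480,480))[:,:,::-1])"
```

```text
t 8.0 grasp [0.4443 0.1159 0.1328] yaw -3.14 tilt 0.01 F [-0.3 -1.3 -0.4] shift [24.6  0.1 -0.3]
```

View pics/g4.png

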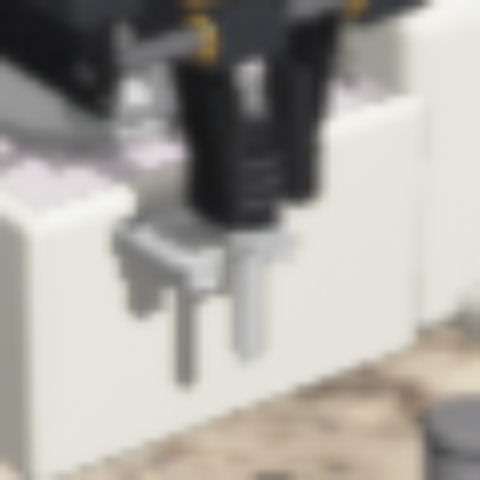

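The shank at (250,300) is entering between the prongs without contact. Continue.

Call:
{"method": "send_rows", "body": {
  "deltas": "10 0 0 0 0 0 0.1;10 0 0 0 0 0 0.1;4.5 0 0 0 0 0 0.1;0 0 0 0 0 0 0.1;0 0 0 0 0 0 0.1"
}}

```text
time: 8.7
position: [0.4457, 0.1402, 0.1837]
tool_rot: [0.726, 0.687, -0.0, -0.0]
ft_force: [0.0, 0.0, -0.8]
grip_width: 0.0212
grip_force: 30.0
```

Call:
{"method": "send_rows", "body": {
  "deltas": "0 0 4 0 0 0 0.1;0 0 4 0 0 0 0.1;0 0 1.5 0 0 0 0.1;0 0 0 0 0 0 0.1;0 0 0 0 0 0 0.1"
}}

```text
time: 9.32
position: [0.4458, 0.1401, 0.1743]
tool_rot: [0.726, 0.687, 0.0, 0.0]
ft_force: [-0.3, 0.6, -1.5]
grip_width: 0.0214
grip_force: 30.0
```

Call:
{"method": "send_rows", "body": {
  "deltas": "0 0 1.5 0 0 0 0.1;0 0 0 0 0 0 0.1;0 0 0 0 0 0 0.4;0 0 0 0 0 0 0.4;0 0 0 0 0 0 0.4"
}}

```text
time: 9.95
position: [0.4458, 0.1401, 0.1727]
tool_rot: [0.726, 0.687, -0.0, -0.0]
ft_force: [-0.1, 0.4, 0.4]
grip_width: 0.0339
grip_force: 0.0
```

Call:
{"method": "send_rows", "body": {
  "deltas": "0 0 -20 0 0 0 0.4;0 0 -30 0 0 0 0.4;0 0 -30 0 0 0 0.4;0 0 0 0 0 0 0.4;0 0 0 0 0 0 0.4"
}}

```text
time: 10.58
position: [0.4452, 0.1401, 0.2522]
tool_rot: [0.726, 0.687, -0.0, -0.0]
ft_force: [-0.0, -0.3, 0.7]
grip_width: 0.0345
grip_force: 0.0
```

```bash
python3 -c "
from h import *
tgt(.4705,.239,.180)
d=snap('top');s=snap('scene')
print(blobs(cloud(s),.115,.17,(.3,.55),(.05,.5),5))
P=cloud(s);v=proj(s,[[.443,.14,.1]])[0].astype(int);cv2.imwrite('pics/g5.png',cv2.resize(s['image'][v[1]-35:v[1]+35,v[0]-35:v[0]+35],(480,480))[:,:,::-1])"
```

```text
t 10.6 grasp [0.4452 0.1401 0.2012] yaw -3.18 tilt 0.07 F [-0.  -0.3  0.7] shift [100.2  19.8  21.1]
[(67, np.float64(0.4692), np.float64(0.2386), np.float64(0.4686), np.float64(0.2371), np.float64(0.1302), np.float64(0.021), np.float64(0.02)), (70, np.float64(0.445), np.float64(0.1434), np.float64(0.4425), np.float64(0.1385), np.float64(0.1289), np.float64(0.025), np.float64(0.023))]
```

View pics/g5.png

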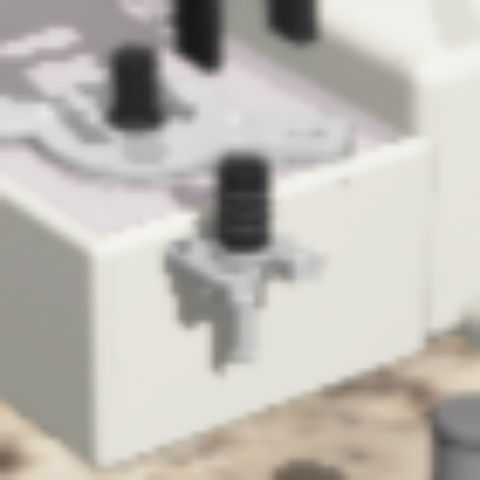

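The pin hangs by its collar in the notch (knob at (243,200)) and the fingers are clear. Next the cover knob.

Call:
{"method": "send_rows", "body": {
  "deltas": "50 10 0 0 0 0 0.4;50 9.5 0 0 0 0 0.4;0 0 30 0 0 0 0.4;0 0 20 0 0 0 0.4;0 0 0 0 0 0 0.4;0 0 0 0 0 0 0.4",
  "newtons": 15
}}

```text
time: 11.42
position: [0.4709, 0.2388, 0.2026]
tool_rot: [0.727, 0.687, -0.0, -0.0]
ft_force: [0.3, 1.5, 1.2]
grip_width: 0.0349
grip_force: 0.0
```

```bash
python3 -c "
from h import *
tgt(.4705,.239,.131)"
```

```text
t 11.4 grasp [0.4709 0.2388 0.1516] yaw -3.19 tilt 0.02 F [0.3 1.5 1.2] shift [ 0.1 -0.4 20.6]
```

Call:
{"method": "send_rows", "body": {
  "deltas": "0 0 20.5 0 0 0 0.4;0 0 0 0 0 0 0.4;0 0 0 0 0 0 0.1;0 0 0 0 0 0 0.1;0 0 0 0 0 0 0.1;0 0 0 0 0 0 0.1"
}}

```text
time: 12.18
position: [0.4708, 0.2391, 0.183]
tool_rot: [0.726, 0.687, 0.0, 0.0]
ft_force: [-0.8, 1.1, 5.0]
grip_width: 0.0195
grip_force: 15.0
```

Call:
{"method": "send_rows", "body": {
  "deltas": "7 6.3 0 0 0 0 0.1;8 5.1 0 0 0 0 0.1;8.4 4.2 0 0 0 0 0.1;9 3 0 0 0 0 0.1;9.3 1.9 0 0 0 0 0.1;9.3 0.6 0 0 0 0 0.1;0 0 0 0 0 0 0.1"
}}

```text
time: 13.05
position: [0.4941, 0.2886, 0.1827]
tool_rot: [0.726, 0.688, -0.001, 0.0]
ft_force: [-3.1, -0.7, 5.6]
grip_width: 0.0194
grip_force: 15.0
```

Call:
{"method": "send_rows", "body": {
  "deltas": "9.3 -0.6 0 0 0 0 0.1;9.3 -1.9 0 0 0 0 0.1;9 -3 0 0 0 0 0.1;8.4 -4.2 0 0 0 0 0.1;8 -5.1 0 0 0 0 0.1;7 -6.3 0 0 0 0 0.1;2 -2 0 0 0 0 0.1;0 0 0 0 0 0 0.1;0 0 0 0 0 0 0.1"
}}

```text
time: 14.18
position: [0.4793, 0.3467, 0.1829]
tool_rot: [0.727, 0.687, 0.008, 0.001]
ft_force: [9.1, 5.5, -4.4]
grip_width: 0.0194
grip_force: 15.0
```

```bash
python3 -c "
from h import *
tgt(.4705+.0057,.239+.102,.131)
print(robot.get_obs()['grip_width'])
d=snap('top');s=snap('scene')
P=cloud(s);v=proj(s,[[.473,.27,.1]])[0].astype(int);cv2.imwrite('pics/g6.png',cv2.resize(s['image'][v[1]-60:v[1]+60,v[0]-60:v[0]+60],(540,540))[:,:,::-1])"
```

```text
t 14.2 grasp [0.4799 0.3471 0.1319] yaw -3.22 tilt 0.88 F [ 9.1  5.5 -4.4] shift [-6.3 -3.4  0.8]
0.01940138690388661
```

View pics/g6.png

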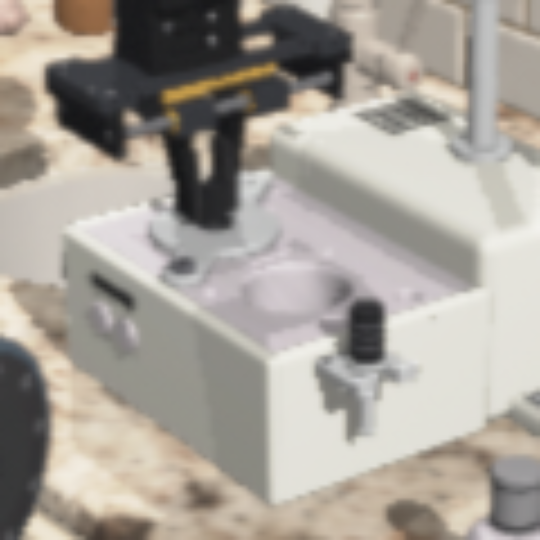

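The cover is aside and the port at (300,290) is open. Release and check.

Call:
{"method": "send_rows", "body": {
  "deltas": "0 0 0 0 0 0 0.45;0 0 0 0 0 0 0.45;0 0 0 0 0 0 0.45;0 0 -30 0 0 0 0.45;0 0 -40 0 0 0 0.45;0 0 -30 0 0 0 0.45;0 0 0 0 0 0 0.45;0 0 0 0 0 0 0.45"
}}

```text
time: 15.28
position: [0.4734, 0.3425, 0.281]
tool_rot: [0.726, 0.687, -0.001, -0.001]
ft_force: [0.3, -0.2, 0.6]
grip_width: 0.0388
grip_force: 0.0
```

```bash
python3 -c "
from h import *
tgt(.4762,.341,.131)
d=snap('top');s=snap('scene')
print(blobs(cloud(s),.115,.15,(.3,.55),(.05,.5),5))
print(proj(d,[.47,.24,.1]))
for c in ['cover_knob','port']: print([(x['p'],x['box']) for x in robot.find_in('scene',c)])
"
```

```text
t 15.3 grasp [0.4732 0.3424 0.23  ] yaw -3.18 tilt 0.17 F [ 0.3 -0.2  0.6] shift [-1.2  3.3 99. ]
[(63, np.float64(0.4772), np.float64(0.3367), np.float64(0.4764), np.float64(0.3348), np.float64(0.1313), np.float64(0.021), np.float64(0.024)), (5, np.float64(0.4189), np.float64(0.2945), np.float64(0.4201), np.float64(0.2939), np.float64(0.1153), np.float64(0.006), np.float64(0.013)), (69, np.float64(0.4437), np.float64(0.1418), np.float64(0.443), np.float64(0.139), np.float64(0.1276), np.float64(0.023), np.float64(0.023))]
[[259.49732522 258.84685479]]
[(0.8, [259.3, 212.3, 287.4, 236.5]), (0.71, [384.8, 293.5, 415.2, 338.0])]
[(0.66, [236.8, 148.0, 392.2, 282.6])]
```

Knob measures about 3–4° short of the stop, so I'll push it the rest with closed fingers from its right side.

Call:
{"method": "send_rows", "body": {
  "deltas": "-38 6 0 0 0 0 0;0 0 0 0 0 0 0;0 0 40 0 0 0 0;0 0 40 0 0 0 0;0 0 18 0 0 0 0;0 0 0 0 0 0 0"
}}

```text
time: 16.23
position: [0.4774, 0.3047, 0.1823]
tool_rot: [0.726, 0.687, -0.002, -0.001]
ft_force: [-0.4, -0.5, 0.5]
grip_width: 0.0006
grip_force: 0.0
```

Call:
{"method": "send_rows", "body": {
  "deltas": "5 0 0 0 0 0 0;4 0 0 0 0 0 0;4 0 0 0 0 0 0;3 0 0 0 0 0 0;0 0 0 0 0 0 0;0 0 0 0 0 0 0"
}}

```text
time: 16.98
position: [0.4787, 0.3203, 0.1841]
tool_rot: [0.726, 0.687, -0.001, -0.0]
ft_force: [-2.1, -2.2, 1.4]
grip_width: 0.0005
grip_force: 1.3
```

Call:
{"method": "send_rows", "body": {
  "deltas": "3 0 0 0 0 0 0;3 0 0 0 0 0 0;0 0 0 0 0 0 0;0 0 0 0 0 0 0"
}}

```text
time: 17.48
position: [0.478, 0.3226, 0.1839]
tool_rot: [0.726, 0.688, -0.005, 0.001]
ft_force: [-3.4, -12.8, 6.2]
grip_width: 0.0002
grip_force: 7.1
```

```bash
python3 -c "
from h import *
tgt(.4705,.239,.131)
s=snap('scene')
print(blobs(cloud(s),.115,.15,(.3,.55),(.05,.5),5))
"
```

```text
t 17.5 grasp [0.4778 0.3221 0.133 ] yaw -3.04 tilt 0.61 F [ -3.4 -12.8   6.2] shift [-83.4  -2.8   2.7]
[(125, np.float64(0.4764), np.float64(0.3288), np.float64(0.4733), np.float64(0.3232), np.float64(0.1324), np.float64(0.024), np.float64(0.046)), (72, np.float64(0.4459), np.float64(0.1407), np.float64(0.443), np.float64(0.139), np.float64(0.1277), np.float64(0.024), np.float64(0.02))]
```

Call:
{"method": "send_rows", "body": {
  "deltas": "-10 0 0 0 0 0 0.3;0 0 -40 0 0 0 0.6;0 0 -50 0 0 0 0.6;-60 0 0 0 0 0 0.6;-60 0 0 0 0 0 0.6;-60 0 0 0 0 0 0.6;-60 0 0 0 0 0 0.6;-60 0 0 0 0 0 0.6;0 0 0 0 0 0 0.6;0 0 0 0 0 0 0.6",
  "newtons": 40
}}

```text
time: 18.77
position: [0.4632, 0.017, 0.2744]
tool_rot: [0.727, 0.687, 0.001, 0.0]
ft_force: [0.5, 0.4, 0.7]
grip_width: 0.0521
grip_force: 0.0
```

```bash
cat >> h.py <<'E'
def caps(P,lo=.085,hi=.112,xr=(.33,.62),yr=(-.45,.09)):
    return [(b[1],b[2],b[3],b[4],b[5]) for b in blobs(P,lo,hi,xr,yr,30)]
E
python3 - <<'E'
from h import *
d=snap('top','top2');s=snap('scene'); P=cloud(d)
for b in caps(P)+caps(cloud(s)): print(*map(float,b))
print('knob',blobs(P,.122,.15,(.3,.535),(.05,.5),10)); print('sc',blobs(cloud(s),.115,.15,(.3,.55),(.05,.5),5))
# well: points deep inside the deck
w=(P[...,2]<.085)&(abs(P[...,0]-.4705)<.045)&(abs(P[...,1]-.239)<.045); q=P[w]; print('well',w.sum(),np.median(q[:,2]),q.min(0),q.max(0))
r,c=np.where(w); rr=np.c_[c,r].astype(np.float32); (u,v),rad=cv2.minEnclosingCircle(rr); print(plane(d,[[u,v],[np.mean(c),np.mean(r)]],.1),rad)
tgt(.504,-.0178,.083)
E
```

```text
0.4709 -0.1733 0.4709 -0.1734 0.0987
0.3724 -0.1666 0.3726 -0.1658 0.0976
0.6123 0.082 0.6134 0.083 0.0985
0.5042 -0.0174 0.5003 -0.0202 0.0976
0.4234 -0.0127 0.4213 -0.0147 0.0969
0.5102 -0.0905 0.505 -0.0933 0.0972
0.4696 -0.1722 0.4664 -0.1757 0.0968
0.3716 -0.1658 0.3683 -0.1681 0.0976
knob [(47, np.float64(0.4756), np.float64(0.3408), np.float64(0.4758), np.float64(0.3403), np.float64(0.1387), np.float64(0.017), np.float64(0.017)), (52, np.float64(0.4461), np.float64(0.1423), np.float64(0.4462), np.float64(0.1417), np.float64(0.1329), np.float64(0.022), np.float64(0.02))]
sc [(60, np.float64(0.4757), np.float64(0.3415), np.float64(0.4733), np.float64(0.3389), np.float64(0.1301), np.float64(0.022), np.float64(0.022)), (70, np.float64(0.4458), np.float64(0.1411), np.float64(0.443), np.float64(0.1392), np.float64(0.1285), np.float64(0.027), np.float64(0.024))]
well 439 0.05920996430935028 [0.44032186 0.21052839 0.04907807] [0.50468533 0.27428768 0.08422429]
[[0.4703008  0.23884958 0.1       ]
 [0.47004671 0.23877288 0.1       ]] 11.931384086608887
t 18.9 grasp [0.4628 0.0182 0.2233] yaw -3.09 tilt 0.06 F [-1.  -0.2  0.4] shift [-33.8  43.  140.3]
```

Cover is fully aside (knob 102 mm left of the port), and the port centre is at (0.4704, 0.2389). Now weigh canister B.

Call:
{"method": "send_rows", "body": {
  "deltas": "-34 43 20 0 0 0 0.6;0 0 40 0 0 0 0.6;0 0 30 0 0 0 0.6;0 0 0 0 0 0 0.6;0 0 0 0 0 0 0.6"
}}

```text
time: 19.5
position: [0.5042, -0.0183, 0.185]
tool_rot: [0.726, 0.688, 0.0, 0.001]
ft_force: [0.5, -1.0, -0.4]
grip_width: 0.0521
grip_force: 0.0
```

```bash
python3 -c "
from h import *
tgt(.504,-.0178,.083)"
```

```text
t 19.5 grasp [ 0.5043 -0.0183  0.134 ] yaw -3.06 tilt 0.09 F [ 0.5 -1.  -0.4] shift [ 0.5 -0.4 51. ]
```

Call:
{"method": "send_rows", "body": {
  "deltas": "0.4 0 30 0 0 0 0.6;0 0 21 0 0 0 0.6;0 0 0 0 0 0 0.6;0 0 0 0 0 0 0.2;0 0 0 0 0 0 0.2;0 0 0 0 0 0 0.2;0 0 0 0 0 0 0.2"
}}

```text
time: 20.38
position: [0.5042, -0.019, 0.134]
tool_rot: [0.726, 0.687, 0.001, 0.001]
ft_force: [-0.1, 1.1, 5.0]
grip_width: 0.029
grip_force: 40.0
```

Call:
{"method": "send_rows", "body": {
  "deltas": "0 0 -20 0 0 0 0.2;0 0 -30 0 0 0 0.2;0 0 0 0 0 0 0.2;0 0 0 0 0 0 0.2;0 0 0 0 0 0 0.2;0 0 0 0 0 0 0.2"
}}

```text
time: 21.12
position: [0.503, -0.0188, 0.1823]
tool_rot: [0.726, 0.687, -0.001, -0.001]
ft_force: [-0.1, -0.1, -3.2]
grip_width: 0.0291
grip_force: 40.0
```

```bash
cat >> h.py <<'E'
def force(n=6):
    F=[]
    for _ in range(n): robot.camera('top'); F.append(robot.get_obs()['ft_force'])
    print('F',np.mean(F,0).round(2),np.std(F,0).round(2))
E
python3 -c "
from h import *
force()
tgt(.4704,.2389,.155)"
```

```text
F [ 0.25  0.11 -2.93] [0.46 0.54 0.42]
t 21.4 grasp [ 0.5035 -0.0189  0.1321] yaw -3.18 tilt 0.01 F [ 0.   0.4 -2.6] shift [255.6 -47.4 -22.9]
```

B weighs 2.9 N, so it is empty and goes to the far right slot of the crate.

Call:
{"method": "send_rows", "body": {
  "deltas": "0 0 -40 0 0 0 0.2;0 0 -35 0 0 0 0.2;-49.5 3.6 0 0 0 0 0.2;-49.5 3.6 0 0 0 0 0.2;-49.5 3.6 0 0 0 0 0.2;-49.5 3.6 0 0 0 0 0.2;-49.5 3.6 0 0 0 0 0.2;-49.5 3.6 0 0 0 0 0.2;-49.5 3.6 0 0 0 0 0.2;0 0 0 0 0 0 0.2"
}}

```text
time: 22.68
position: [0.5093, -0.3707, 0.2581]
tool_rot: [0.728, 0.686, -0.0, 0.002]
ft_force: [0.5, 0.7, -4.1]
grip_width: 0.0291
grip_force: 40.0
```

Call:
{"method": "send_rows", "body": {
  "deltas": "0 0 20 0 0 0 0.2;0 0 0 0 0 0 0.2;0 0 0 0 0 0 0.2"
}}

```text
time: 23.05
position: [0.5096, -0.3655, 0.2385]
tool_rot: [0.726, 0.687, 0.0, -0.0]
ft_force: [0.9, -0.0, -3.1]
grip_width: 0.0291
grip_force: 40.0
```

```bash
python3 -c "
from h import *
tgt(.5092,-.3656,.091)"
```

```text
t 23.1 grasp [ 0.5096 -0.3655  0.1875] yaw -3.13 tilt 0.02 F [ 0.9 -0.  -3.1] shift [-0.2 -0.4 96.5]
```

Call:
{"method": "send_rows", "body": {
  "deltas": "0 0 30 0 0 0 0.2;0 0 30 0 0 0 0.2;0 0 20 0 0 0 0.2;0 0 10 0 0 0 0.2;0 0 5 0 0 0 0.2;0 0 1.5 0 0 0 0.2;0 0 0 0 0 0 0.2;0 0 0 0 0 0 0.2"
}}

```text
time: 24.05
position: [0.5097, -0.3665, 0.1424]
tool_rot: [0.726, 0.687, 0.0, 0.001]
ft_force: [0.4, 0.1, -4.0]
grip_width: 0.0289
grip_force: 40.0
```

Call:
{"method": "send_rows", "body": {
  "deltas": "0 0 1.5 0 0 0 0.2;0 0 0 0 0 0 0.2;0 0 0 0 0 0 0.5;0 0 0 0 0 0 0.5;0 0 0 0 0 0 0.5;0 0 -30 0 0 0 0.5;0 0 -50 0 0 0 0.6;0 0 -20 0 0 0 0.6"
}}

```text
time: 25.05
position: [0.5104, -0.3673, 0.2432]
tool_rot: [0.726, 0.687, -0.0, 0.003]
ft_force: [0.2, -0.6, 0.1]
grip_width: 0.0511
grip_force: 0.0
```

Call:
{"method": "send_rows", "body": {
  "deltas": "55 -3 0 0 0 0 0.6;55 -3 0 0 0 0 0.6;55 -3 0 0 0 0 0.6;55 -3 0 0 0 0 0.6;55 -3 0 0 0 0 0.6;0 0 0 0 0 0 0.6;0 0 0 0 0 0 0.6;0 0 0 0 0 0 0.6"
}}

```text
time: 26.05
position: [0.5102, -0.0923, 0.2403]
tool_rot: [0.727, 0.687, 0.0, 0.0]
ft_force: [0.5, -1.3, 0.4]
grip_width: 0.0525
grip_force: 0.0
```

```bash
python3 -c "
from h import *
d=snap('top');s=snap('scene')
print(*caps(cloud(d)),sep='\n');print(*caps(cloud(s),.085,.12),sep='\n')
tgt(.5095,-.0912,.083)"
```

```text
(np.float64(0.5108), np.float64(-0.363), np.float64(0.5103), np.float64(-0.3622), np.float64(0.1053))
(np.float64(0.4265), np.float64(-0.0108), np.float64(0.426), np.float64(-0.0103), np.float64(0.0997))
(np.float64(0.6118), np.float64(0.0814), np.float64(0.6126), np.float64(0.0822), np.float64(0.0996))
(np.float64(0.4239), np.float64(-0.0118), np.float64(0.4211), np.float64(-0.0144), np.float64(0.0972))
(np.float64(0.508), np.float64(-0.0902), np.float64(0.505), np.float64(-0.0934), np.float64(0.0967))
(np.float64(0.4694), np.float64(-0.1735), np.float64(0.4664), np.float64(-0.176), np.float64(0.0971))
(np.float64(0.3708), np.float64(-0.1647), np.float64(0.3684), np.float64(-0.1679), np.float64(0.0976))
(np.float64(0.5096), np.float64(-0.363), np.float64(0.5049), np.float64(-0.3656), np.float64(0.1027))
t 26.1 grasp [ 0.51   -0.0923  0.1892] yaw -3.29 tilt 0.03 F [-0.3  0.2 -0.1] shift [  1.1  -0.6 106.2]
```

Call:
{"method": "send_rows", "body": {
  "deltas": "0.8 -0.5 40 0 0 0 0.6;0 0 40 0 0 0 0.6;0 0 26 0 0 0 0.6;0 0 0 0 0 0 0.6;0 0 0 0 0 0 0.2;0 0 0 0 0 0 0.2;0 0 0 0 0 0 0.2;0 0 0 0 0 0 0.2"
}}

```text
time: 27.15
position: [0.5096, -0.0902, 0.1352]
tool_rot: [0.726, 0.687, 0.0, 0.001]
ft_force: [-1.2, -0.9, 5.7]
grip_width: 0.029
grip_force: 40.0
```

Call:
{"method": "send_rows", "body": {
  "deltas": "0 0 -20 0 0 0 0.2;0 0 -40 0 0 0 0.2;0 0 -50 0 0 0 0.2;0 0 0 0 0 0 0.2;0 0 0 0 0 0 0.2;0 0 0 0 0 0 0.2;0 0 0 0 0 0 0.2"
}}

```text
time: 28.02
position: [0.5086, -0.0898, 0.2428]
tool_rot: [0.726, 0.687, -0.001, -0.001]
ft_force: [1.0, -0.4, -2.4]
grip_width: 0.0286
grip_force: 40.0
```

```bash
python3 -c "
from h import *
force()
tgt(.4354,-.3702,.091);tgt(.4704,.2389,.2)"
```

```text
F [ 0.35 -0.05 -2.88] [0.31 0.5  0.31]
t 28.3 grasp [ 0.5092 -0.09    0.193 ] yaw -3.18 tilt 0.03 F [ 0.8  0.6 -2.7] shift [-283.9  -58.1  102. ]
t 28.3 grasp [ 0.5092 -0.09    0.193 ] yaw -3.18 tilt 0.03 F [ 0.8  0.6 -2.7] shift [326.3 -57.   -6.9]
```

A is empty too; it goes to the near right slot.

Call:
{"method": "send_rows", "body": {
  "deltas": "0 -8 -15 0 0 0 0.2;-47.3 -8.4 0 0 0 0 0.2;-47.3 -8.4 0 0 0 0 0.2;-47.3 -8.4 0 0 0 0 0.2;-47.3 -8.4 0 0 0 0 0.2;-47.3 -8.4 0 0 0 0 0.2;-47.3 -8.1 0 0 0 0 0.2;0 0 20 0 0 0 0.2;0 0 0 0 0 0 0.2;0 0 0 0 0 0 0.2"
}}

```text
time: 29.58
position: [0.4356, -0.3696, 0.2401]
tool_rot: [0.726, 0.687, 0.0, 0.0]
ft_force: [1.0, 1.0, -3.2]
grip_width: 0.029
grip_force: 40.0
```

```bash
python3 -c "
from h import *
tgt(.4354,-.3702,.0915)"
```

```text
t 29.6 grasp [ 0.4356 -0.3696  0.1891] yaw -3.14 tilt 0.02 F [ 1.   1.  -3.2] shift [-0.5 -0.2 97.6]
```

Call:
{"method": "send_rows", "body": {
  "deltas": "0 0 30 0 0 0 0.2;0 0 30 0 0 0 0.2;0 0 20 0 0 0 0.2;0 0 12 0 0 0 0.2;0 0 5.5 0 0 0 0.2;0 0 0.5 0 0 0 0.2;0 0 0 0 0 0 0.2;0 0 0 0 0 0 0.5;0 0 0 0 0 0 0.5;0 0 0 0 0 0 0.5"
}}

```text
time: 30.82
position: [0.4357, -0.3704, 0.1414]
tool_rot: [0.726, 0.687, -0.0, 0.0]
ft_force: [0.1, -1.0, -0.2]
grip_width: 0.0427
grip_force: 0.0
```

Call:
{"method": "send_rows", "body": {
  "deltas": "0 0 -30 0 0 0 0.5;0 0 -50 0 0 0 0.6;0 0 -20 0 0 0 0.6;49.5 6.1 0 0 0 0 0.6;49.5 6.1 0 0 0 0 0.6;49.5 6.1 0 0 0 0 0.6;49.5 6.1 0 0 0 0 0.6;0 0 0 0 0 0 0.6;0 0 0 0 0 0 0.6;0 0 0 0 0 0 0.6"
}}

```text
time: 32.08
position: [0.4711, -0.1752, 0.2413]
tool_rot: [0.727, 0.687, -0.0, 0.0]
ft_force: [0.5, 0.3, 0.5]
grip_width: 0.052
grip_force: 0.0
```

```bash
python3 -c "
from h import *
d=snap('top');s=snap('scene')
print(*caps(cloud(d)),sep='\n');print(*caps(cloud(s),.085,.12),sep='\n')
tgt(.471,-.1735,.083)"
```

```text
(np.float64(0.5104), np.float64(-0.3635), np.float64(0.5101), np.float64(-0.3626), np.float64(0.1047))
(np.float64(0.436), np.float64(-0.3711), np.float64(0.4356), np.float64(-0.3691), np.float64(0.1052))
(np.float64(0.4266), np.float64(-0.0133), np.float64(0.4256), np.float64(-0.0125), np.float64(0.0986))
(np.float64(0.6111), np.float64(0.0855), np.float64(0.6115), np.float64(0.0852), np.float64(0.0976))
(np.float64(0.4235), np.float64(-0.0124), np.float64(0.4214), np.float64(-0.0143), np.float64(0.0974))
(np.float64(0.4696), np.float64(-0.1744), np.float64(0.4661), np.float64(-0.1757), np.float64(0.0971))
(np.float64(0.3709), np.float64(-0.1652), np.float64(0.3683), np.float64(-0.1681), np.float64(0.0976))
(np.float64(0.5084), np.float64(-0.3636), np.float64(0.5044), np.float64(-0.3659), np.float64(0.1022))
(np.float64(0.4341), np.float64(-0.3692), np.float64(0.431), np.float64(-0.3725), np.float64(0.1031))
t 32.2 grasp [ 0.4709 -0.1752  0.1902] yaw -3.29 tilt 0.03 F [-0.3  0.5 -1. ] shift [  1.7  -0.  107.2]
```

Call:
{"method": "send_rows", "body": {
  "deltas": "1 0 40 0 0 0 0.6;0 0 40 0 0 0 0.6;0 0 26 0 0 0 0.6;0 0 0 0 0 0 0.6;0 0 0 0 0 0 0.2;0 0 0 0 0 0 0.2;0 0 0 0 0 0 0.2;0 0 0 0 0 0 0.2"
}}

```text
time: 33.17
position: [0.4711, -0.1731, 0.1362]
tool_rot: [0.726, 0.687, -0.0, 0.001]
ft_force: [-1.4, -1.4, 5.2]
grip_width: 0.0289
grip_force: 40.0
```

Call:
{"method": "send_rows", "body": {
  "deltas": "0 0 -20 0 0 0 0.2;0 0 -40 0 0 0 0.2;0 0 -60 0 0 0 0.2;0 0 0 0 0 0 0.2;0 0 0 0 0 0 0.2;0 0 0 0 0 0 0.2;0 0 0 0 0 0 0.2"
}}

```text
time: 34.05
position: [0.4702, -0.1724, 0.2537]
tool_rot: [0.726, 0.687, -0.0, -0.002]
ft_force: [-0.6, 0.9, -2.7]
grip_width: 0.029
grip_force: 40.0
```

```bash
python3 -c "
from h import *
force()
tgt(.5046,-.2918,.0915);tgt(.4704,.2389,.2)"
```

```text
F [ 0.02 -0.28 -2.58] [0.39 0.62 0.48]
t 34.4 grasp [ 0.4709 -0.1728  0.204 ] yaw -3.18 tilt 0.04 F [ 0.5 -0.1 -3. ] shift [-117.    40.4  112.4]
t 34.4 grasp [ 0.4709 -0.1728  0.204 ] yaw -3.18 tilt 0.04 F [ 0.5 -0.1 -3. ] shift [411.  -23.3   4.1]
```

C is empty too; goes to the far left slot.

Call:
{"method": "send_rows", "body": {
  "deltas": "-39 13.4 0 0 0 0 0.2;-39 13.5 0 0 0 0 0.2;-39 13.5 0 0 0 0 0.2;0 0 15 0 0 0 0.2;0 0 0 0 0 0 0.2;0 0 0 0 0 0 0.2;0 0 0 0 0 0 0.2"
}}

```text
time: 35.22
position: [0.5048, -0.2911, 0.2407]
tool_rot: [0.726, 0.688, 0.0, 0.0]
ft_force: [0.8, -0.4, -3.4]
grip_width: 0.0291
grip_force: 40.0
```

```bash
python3 -c "
from h import *
tgt(.5046,-.2918,.0925)"
```

```text
t 35.2 grasp [ 0.5049 -0.2911  0.1897] yaw -3.12 tilt 0.01 F [ 0.8 -0.4 -3.4] shift [-0.7 -0.2 97.2]
```

Call:
{"method": "send_rows", "body": {
  "deltas": "0 0 30 0 0 0 0.2;0 0 30 0 0 0 0.2;0 0 20 0 0 0 0.2;0 0 12 0 0 0 0.2;0 0 5 0 0 0 0.2;0 0 0.5 0 0 0 0.2;0 0 0 0 0 0 0.2;0 0 0 0 0 0 0.5;0 0 0 0 0 0 0.5;0 0 0 0 0 0 0.5"
}}

```text
time: 36.48
position: [0.505, -0.2921, 0.1432]
tool_rot: [0.726, 0.687, 0.0, 0.001]
ft_force: [-0.1, -0.4, 0.4]
grip_width: 0.0426
grip_force: 0.0
```

Call:
{"method": "send_rows", "body": {
  "deltas": "0 0 -30 0 0 0 0.5;0 0 -50 0 0 0 0.6;0 0 -20 0 0 0 0.6;54.8 -18.8 0 0 0 0 0.6;54.8 -18.8 0 0 0 0 0.6;54.8 -18.8 0 0 0 0 0.6;54.8 -18.8 0 0 0 0 0.6;54.8 -18.8 0 0 0 0 0.6;0 0 0 0 0 0 0.6;0 0 0 0 0 0 0.6"
}}

```text
time: 37.72
position: [0.427, -0.0133, 0.2432]
tool_rot: [0.726, 0.688, 0.0, 0.001]
ft_force: [-0.0, 0.7, -0.2]
grip_width: 0.0522
grip_force: 0.0
```

Call:
{"method": "send_rows", "body": {
  "deltas": "0 0 0 0 0 0 0.6"
}}

```text
time: 37.85
position: [0.4272, -0.0144, 0.243]
tool_rot: [0.727, 0.687, 0.0, 0.001]
ft_force: [0.4, -0.3, 0.0]
grip_width: 0.0522
grip_force: 0.0
```

```bash
python3 -c "
from h import *
d=snap('top');s=snap('scene')
print(*caps(cloud(d)),sep='\n');print(*caps(cloud(s),.085,.12),sep='\n')
tgt(.4262,-.0128,.083)"
```

```text
(np.float64(0.5105), np.float64(-0.3635), np.float64(0.5101), np.float64(-0.3619), np.float64(0.105))
(np.float64(0.5048), np.float64(-0.2921), np.float64(0.5045), np.float64(-0.2915), np.float64(0.105))
(np.float64(0.4362), np.float64(-0.3702), np.float64(0.436), np.float64(-0.3689), np.float64(0.105))
(np.float64(0.3724), np.float64(-0.1658), np.float64(0.3728), np.float64(-0.1655), np.float64(0.0987))
(np.float64(0.6118), np.float64(0.0821), np.float64(0.6127), np.float64(0.0835), np.float64(0.0993))
(np.float64(0.4246), np.float64(-0.0108), np.float64(0.4217), np.float64(-0.0145), np.float64(0.0971))
(np.float64(0.3708), np.float64(-0.1651), np.float64(0.3686), np.float64(-0.1682), np.float64(0.0974))
(np.float64(0.504), np.float64(-0.2919), np.float64(0.4997), np.float64(-0.295), np.float64(0.1022))
(np.float64(0.5101), np.float64(-0.3631), np.float64(0.5048), np.float64(-0.3656), np.float64(0.1025))
(np.float64(0.4347), np.float64(-0.3696), np.float64(0.4309), np.float64(-0.3725), np.float64(0.103))
t 38.0 grasp [ 0.4269 -0.0144  0.1918] yaw -3.3 tilt 0.04 F [-0.1  0.3 -0.4] shift [  1.6  -0.8 108.8]
```

All three empties stand in the crate (tops at 0.105). Now D.

Call:
{"method": "send_rows", "body": {
  "deltas": "0.8 -0.7 40 0 0 0 0.6;0 0 40 0 0 0 0.6;0 0 28 0 0 0 0.6;0 0 0 0 0 0 0.6;0 0 0 0 0 0 0.6;0 0 0 0 0 0 0.2;0 0 0 0 0 0 0.2;0 0 0 0 0 0 0.2;0 0 0 0 0 0 0.2"
}}

```text
time: 39.08
position: [0.4253, -0.0122, 0.1352]
tool_rot: [0.726, 0.687, 0.0, 0.0]
ft_force: [-2.4, -0.2, 5.9]
grip_width: 0.0288
grip_force: 40.0
```

Call:
{"method": "send_rows", "body": {
  "deltas": "0 0 -20 0 0 0 0.2;0 0 -50 0 0 0 0.2;0 0 -50 0 0 0 0.2;0 0 -40 0 0 0 0.2;0 0 0 0 0 0 0.2;0 0 0 0 0 0 0.2;0 0 0 0 0 0 0.2;0 0 0 0 0 0 0.2"
}}

```text
time: 40.08
position: [0.4248, -0.0121, 0.2933]
tool_rot: [0.726, 0.687, -0.001, -0.002]
ft_force: [0.1, -0.4, -5.9]
grip_width: 0.0294
grip_force: 40.0
```

```bash
python3 -c "
from h import *
force()
tgt(.4704,.2389,.2)"
```

```text
F [ 0.16  0.01 -6.34] [0.42 0.66 0.3 ]
t 40.4 grasp [ 0.4254 -0.0123  0.2436] yaw -3.18 tilt 0.02 F [-0.1  0.5 -6.7] shift [253.3  31.   43.6]
```

D weighs 6.3 N, so it is the full one. Off to the port.

Call:
{"method": "send_rows", "body": {
  "deltas": "50.6 6.2 0 0 0 0 0.2;50.6 6.2 0 0 0 0 0.2;50.6 6.2 0 0 0 0 0.2;50.6 6.2 0 0 0 0 0.2;50.6 6.2 0 0 0 0 0.2;0 0 0 0 0 0 0.2;0 0 25 0 0 0 0.2;0 0 0 0 0 0 0.2;0 0 0 0 0 0 0.2"
}}

```text
time: 41.5
position: [0.4707, 0.2381, 0.2701]
tool_rot: [0.727, 0.687, 0.0, 0.0]
ft_force: [0.6, 0.5, -6.7]
grip_width: 0.0291
grip_force: 40.0
```

```bash
python3 -c "
from h import *
s=snap('scene')
v=proj(s,[[.47,.24,.13]])[0].astype(int);cv2.imwrite('pics/g7.png',cv2.resize(s['image'][v[1]-45:v[1]+45,v[0]-45:v[0]+45],(480,480))[:,:,::-1])
tgt(.4704,.2389,.1425)"
```

```text
t 41.5 grasp [0.4711 0.2383 0.2195] yaw -3.22 tilt 0.07 F [-0.4  0.4 -5.4] shift [ 0.6 -0.8 77. ]
```

View pics/g7.png

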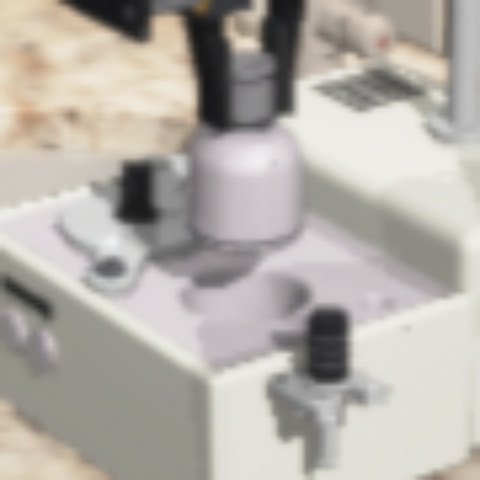

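The can at (248,190) hangs upright above the open port at (245,290). Lowering in steps.

Call:
{"method": "send_rows", "body": {
  "deltas": "0.5 -0.6 25 0 0 0 0.2;0 0 10 0 0 0 0.2;0 0 6 0 0 0 0.2;0 0 6 0 0 0 0.2;0 0 6 0 0 0 0.2;0 0 0 0 0 0 0.2;0 0 0 0 0 0 0.2"
}}

```text
time: 42.42
position: [0.47, 0.2392, 0.2169]
tool_rot: [0.726, 0.687, 0.0, 0.0]
ft_force: [-0.0, 0.5, -6.3]
grip_width: 0.0291
grip_force: 40.0
```

Call:
{"method": "send_rows", "body": {
  "deltas": "0 0 6 0 0 0 0.2;0 0 6 0 0 0 0.2;0 0 6 0 0 0 0.2;0 0 4 0 0 0 0.2;0 0 0 0 0 0 0.2;0 0 0 0 0 0 0.2"
}}

```text
time: 43.18
position: [0.47, 0.2392, 0.1948]
tool_rot: [0.726, 0.687, 0.0, 0.0]
ft_force: [-0.1, 0.8, -5.9]
grip_width: 0.0293
grip_force: 40.0
```

Call:
{"method": "send_rows", "body": {
  "deltas": "0 0 1.7 0 0 0 0.2;0 0 0 0 0 0 0.2;0 0 0 0 0 0 0.2"
}}

```text
time: 43.55
position: [0.4701, 0.2395, 0.1938]
tool_rot: [0.726, 0.687, 0.001, 0.0]
ft_force: [-2.6, 2.3, 2.1]
grip_width: 0.0293
grip_force: 40.0
```

Call:
{"method": "send_rows", "body": {
  "deltas": "0 0 0 0 0 0 0.5;0 0 0 0 0 0 0.5;0 0 0 0 0 0 0.5;0 0 -20 0 0 0 0.5;0 0 -50 0 0 0 0.5;0 0 -50 0 0 0 0.5;-50 -20 0 0 0 0 0.5;-60 -20 0 0 0 0 0.5;-60 -20 0 0 0 0 0.5;-30 0 0 0 0 0 0.5"
}}

```text
time: 44.8
position: [0.3973, 0.0424, 0.313]
tool_rot: [0.727, 0.687, -0.001, -0.0]
ft_force: [0.5, -0.5, 0.7]
grip_width: 0.0435
grip_force: 0.0
```

Call:
{"method": "send_rows", "body": {
  "deltas": "0 0 0 0 0 0 0.5;0 0 0 0 0 0 0.5"
}}

```text
time: 45.05
position: [0.3996, 0.0446, 0.3131]
tool_rot: [0.727, 0.687, 0.0, -0.0]
ft_force: [0.4, 0.3, -0.6]
grip_width: 0.0435
grip_force: 0.0
```

```bash
python3 -c "
from h import *
d=snap('top');s=snap('scene');P=cloud(d);Q=cloud(s)
print(blobs(P,.115,.17,(.3,.535),(.05,.5),10));print(blobs(Q,.115,.17,(.3,.53),(.05,.5),10))
print(*caps(P,yr=(-.5,0)),sep='\n');print(*caps(Q,.085,.12,yr=(-.5,0)),sep='\n')
tgt(.4,0,.3)
cv2.imwrite('pics/end.png',cv2.resize(s['image'][150:420,220:560],(748,594))[:,:,::-1])"
```

```text
[(228, np.float64(0.4713), np.float64(0.2411), np.float64(0.4695), np.float64(0.2388), np.float64(0.1254), np.float64(0.05), np.float64(0.047)), (55, np.float64(0.4766), np.float64(0.3425), np.float64(0.4754), np.float64(0.34), np.float64(0.1367), np.float64(0.022), np.float64(0.025)), (55, np.float64(0.4461), np.float64(0.1412), np.float64(0.4461), np.float64(0.141), np.float64(0.1328), np.float64(0.021), np.float64(0.022))]
[(59, np.float64(0.4755), np.float64(0.3417), np.float64(0.4735), np.float64(0.339), np.float64(0.1302), np.float64(0.02), np.float64(0.021)), (228, np.float64(0.4683), np.float64(0.2393), np.float64(0.4645), np.float64(0.2337), np.float64(0.1331), np.float64(0.049), np.float64(0.047)), (70, np.float64(0.4437), np.float64(0.1407), np.float64(0.4429), np.float64(0.1389), np.float64(0.1294), np.float64(0.021), np.float64(0.025))]
(np.float64(0.5107), np.float64(-0.3634), np.float64(0.5103), np.float64(-0.3623), np.float64(0.1053))
(np.float64(0.5047), np.float64(-0.2928), np.float64(0.5047), np.float64(-0.2913), np.float64(0.1049))
(np.float64(0.4362), np.float64(-0.3702), np.float64(0.4358), np.float64(-0.3692), np.float64(0.104))
(np.float64(0.3724), np.float64(-0.166), np.float64(0.3727), np.float64(-0.1656), np.float64(0.099))
(np.float64(0.372), np.float64(-0.1643), np.float64(0.3684), np.float64(-0.1679), np.float64(0.0973))
(np.float64(0.5029), np.float64(-0.2913), np.float64(0.4998), np.float64(-0.2947), np.float64(0.102))
(np.float64(0.5086), np.float64(-0.3636), np.float64(0.5048), np.float64(-0.3659), np.float64(0.1022))
(np.float64(0.4342), np.float64(-0.3701), np.float64(0.4308), np.float64(-0.3728), np.float64(0.1031))
t 45.1 grasp [0.3996 0.0451 0.262 ] yaw -3.1 tilt 0.02 F [-0.9 -0.5 -0.1] shift [-45.    2.8 -38. ]
```

View pics/end.png

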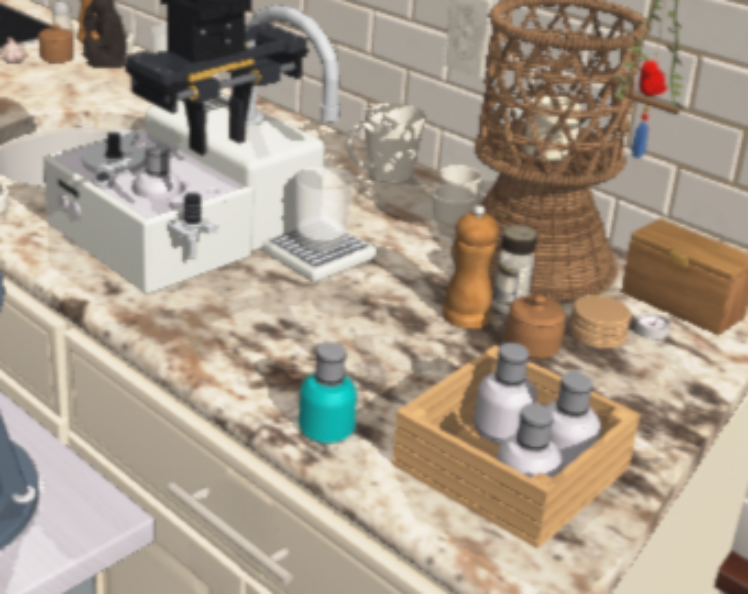

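The three empties stand in the crate, the full canister is in the port, the cover is aside and the pin is parked. One check of the seat height before handing in.

```bash
python3 -c "
from h import *
P=cloud(snap('top')); b=blobs(P,.145,.19,(.42,.52),(.2,.28),10); print(b)
if b and abs(b[0][5]-.156)<.003: robot.hand_in(); print('handed in')"
```

```text
[(100, np.float64(0.4703), np.float64(0.239), np.float64(0.4701), np.float64(0.2391), np.float64(0.1567), np.float64(0.03), np.float64(0.028))]
the job is handed in; nothing more can be done
handed in
```

The job is done and handed in at about 45 s of the 210 s: the lock pin hangs in the notch, the cover is fully aside, the full canister (6.3 N) is seated in the port, and the three empties (2.6–2.9 N) stand upright in the crate.

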